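Fit the beater to the mixer drive and hold it down

TASK

On the mixer base, swing the steel dust cover aside so that the drive socket is clear, then take the wire-frame beater with the square black grip out of the wooden rack, turn it until the cross-shaped splines on its foot mesh with the socket, and push it fully home, its collar down on the socket's rim. The socket has a spring that pushes the beater back out, so finish while still gripping the beater upright and pressing it home; do not let go. Leave the other attachments and the things on the counter where they are.

Things in the scene. Friction and masses are not known exactly. Their poses are not given: they have to be found in the camera images.
- mixer: white mixer base without its bowl, fixed to the counter, 200 x 180 mm, its flat top 78 mm above the counter; the drive coupling rises from the middle of its top. Origin at the counter, below the coupling's axis; z up, yaw varies
- socket (a point): upward drive socket: centre of the rim's top, 114 mm above the counter. Grey cup, 42 mm outside, 30 mm inside, clear for 6 mm; below, four aluminium blocks leave a cross of slots 9 mm wide, 18 mm deep. x and y axes lie along the slots, z up; repeats every 90 degrees. Yaw varies. The coupling is stiff (0.5 N m to turn): turn the beater to suit it
- ejector (a joint): spring pin on the socket's axis, travel in m: 0 up (its tip 10 mm below the rim), 0.010 when the beater is home. It pushes up with 4 N at 0 and 11 N at 0.010, so the beater rises again if let go
- cover (a joint): steel dust cover over the socket: disc of 50 mm diameter, 3 mm thick, 2 mm above the rim, on an upright hinge. rad: starts at 0 to 0.2 over the socket, grows counter-clockwise seen from above, stop at 1.7. Stays where it is left (0.03 N m to turn). Clears the beater from 0.8; at 1.2 its knob is 70 mm from the socket's axis
- cover_knob (a point): top centre of the upright black knob in the middle of the cover's disc, 14 mm diameter, 28 mm high above the disc; the knob's axis is 62 mm from the hinge's axis
- cover_hinge (a point): the cover's hinge axis, at the height of the cover's upper face
- rack: light wooden block, fixed, 225 (its x) x 70 x 30 mm high, with three round holes of 31 mm, 24 mm deep, at x = -75, 0 and 75 mm. Origin centre of the underside. Each hole holds one attachment; which is in which varies
- beater: steel beater upright in a rack hole, 0.2 kg, 141 mm tall. Origin: bottom centre of its foot, z up. Foot: cross of two bars 26 x 7 mm along x and y, 20 mm long, lowest 3 mm narrower (23 x 5). Collar 38 mm diameter at 20 to 25 mm height, resting on the rack; 10 mm stem; flat wire frame 46 mm wide (x) at 40 to 90 mm; square black grip 24 x 24 mm, sides along x and y, at 107 to 141 mm
- collar (a point): centre of the underside of the beater's collar, 20 mm above the beater's origin; it comes to the socket's point when home
- grip (a point): centre of the beater's square grip, 124 mm above the beater's origin
- disc_tool: slicing-disc attachment: a plain round stem with a steel disc 60 mm across and a small round black knob on top; 86 mm tall, stands in another hole of the rack; leave it
- cone_tool: white plastic cone-shaped juicer attachment, 85 mm tall, 44 mm across, stands in another hole of the rack; leave it
- jar: glass jar with a red lid, 72 mm across, 110 mm tall; leave it
- spice: small glass spice jar with a steel lid, 44 mm across, 75 mm tall, between mixer and rack; leave it
- jar_lid: spare red jar lid lying flat, 68 mm across, 12 mm high; leave it
- cup: white mug, 76 mm across, 85 mm tall; leave it
- spoon: wooden-handled spoon lying flat near the robot; leave it
Things that resemble listed ones, but are neither listed nor needed, are in the scene too. What is shaped like the beater but red is not meant.

How it is judged:
By the outcome, as a careful person would: the job done as asked, in the order asked, and still so for the second after the job is handed in, while the arm keeps its last pose, push and grip.
It also fails if it takes over 54 s, if anything falls off the work surface, if the arm or the gripper's body presses on something with over 40 N, if the wrist force passes 120 N, or if a joint passes its speed limit or range.

ROBOT

A 6-joint arm with a two-finger parallel gripper is mounted at the origin on the work surface. World frame = base frame: x ahead of the robot, y to its left, z up, the work surface at z = 0. Lengths are in m, angles in rad, forces in N, time in s.
With the tool pointing down it reaches from about 0.3 to 0.75 m from the base axis. Payload 8.5 kg.
Tool frame: the origin (TCP) lies midway between the tips of the shut fingers; the grasp point (between the pads) lies tcp_to_grasp behind it (tcp_to_grasp is the distance from the TCP to the grasp point, in m); z points along the fingers, y is the line along which they close (so a half turn about z gives the same grasp; the last joint's range is limited). The gripper opens to 85 mm and grips with 20 to 120 N. Pads are 22 mm wide; open, the fingers measure 114 mm over their backs; the gripper's body (76 mm by 85 mm) begins 54 mm behind the grasp point. The pads swing forward as they close: fully open they stand 13 mm farther back than shut.
Start: joints at [-1.373, 0.381, 1.297, -0, 1.464, -0.215], TCP at [0.221, -0.504, 0.231] pointing down, gripper open.
Joint ranges: [-3.11, 3.11], [-0.89, 2.33], [0.22, 2.48], [-1.42, 4.56], [0.17, 2.85], [-2.88, 2.88]. Speed limits (rad/s): [2.39, 2.39, 3.14, 3.14, 3.14, 3.14].

INTERFACE

Orientations are given as a 3x3 rotation matrix whose columns are the frame's x, y, z axes.
In Python, from cell import state, read_camera, finish_job, tcp_to_grasp gives the robot as it stands.
- The arm moves only by the tool step_arm, never from a script. Its argument "rows" is one flat list of numbers, 4 for each row, row after row: the shift along the tool's x, y, z in units of 25 mm (1.0 is 25 mm), then the turn about the tool's z in units of 6 degrees (1.0 is 6 degrees). In form: [tx, ty, tz, turn, tx, ty, tz, turn, ...]. A call has 1 to 5 rows; each row shifts and turns the commanded pose from where the row before left it, along the tool's axes as they then stand; what a row does not reach is not made up. A row lasts 1/10 s, in which the tool goes at most 50 mm and 8.59 degrees, less where a joint would pass 70% of its speed; a pose out of reach is approached as far as the arm can. A call is refused whole if a number of a shift passes 1 or a number of a turn 1, either way. A call with a gripper value outside its range is refused whole. "gripper" is the finger opening in mm, from 0 to 85.4, set as the call begins (left out, the last holds). The fingers move at their own pace and stop on an object; "newtons" is the grip in N (left out, the last holds). Time passes only in rows, so rows that do not move let the fingers close. It gives the time, the measured TCP pose, the force, the opening and the grip force at its end, in the units of the state.
- state(): the state, without advancing time (a new reading comes with each control period).
- read_camera(name): name is "side" or "top"; returns a dict with "pixels" (400x640x3 uint8, red, green, blue), "depth" (400x640 float32, m along the optical axis (not along the pixel's ray), 0 where there is no reading), "fx", "fy", "cx", "cy" (pixels), "xyz" and "rotation" of the camera in the world. Camera axes: x right, y up, looking along -z (the intrinsics and any distortion apply to the point x, -y, -z); pixel columns grow to the right and rows downward; lengths in m; the calibration is good to about 2 mm. A picture is of the moment at which its call begins.
- finish_job(): hands the job in; it is judged then, once.
The state is a dict: "t": time; "qpos": joint angles; "qvel": joint speeds; "joint_torque": joint torques, N m; "tool_pos": TCP position; "orientation": TCP orientation; "ft_force": force on the tool from outside, world axes, zero at the start; "wrist_torque": the same for the moment, N m; "grip_width": finger opening in m; "grasp_force": force on a finger pad.
Only numpy, scipy, OpenCV 4.12 (cv2) and the standard library are available. Lean on these libraries where they do the work, as an engineer would, in place of code of your own. Each camera call takes 0.05 s, during which the arm holds its last target. There are 200 camera calls.

## Working session

There is one attempt and no reset: what is moved stays moved. The work goes in short steps, Python scripts to look and compute and a tool call to move; the robot and the scene stay as the last step left them, time stands still between calls to the robot, and variables do not carry over. Pictures are saved under pics/ and viewed, at most 10 in all, crops included, and the job is handed in when it is done.

Besides the shell and the picture viewer there is one more tool, called as name(argument=value, ...) on one line, values as JSON. step_arm: Moves the arm, as the interface text tells. Its arguments: {"type":"object","properties":{"rows":{"type":"array","items":{"type":"number"}},"gripper":{"type":"number"},"newtons":{"type":"number"}},"required":["rows"]}

```bash
mkdir -p pics; cat > h.py <<'E'
import numpy as np, cv2, pickle
from cell import *
def cap(n):
    c=read_camera(n); pickle.dump(c,open(f'/tmp/{n}.pkl','wb')); return c
def load(n): return pickle.load(open(f'/tmp/{n}.pkl','rb'))
def ray(c,u,v):
    d=np.array([(u-c['cx'])/c['fx'],-(v-c['cy'])/c['fy'],-1.0])
    return np.array(c['xyz']),np.array(c['rotation'])@d
def onz(c,u,v,z):
    o,d=ray(c,u,v); return o+d*(z-o[2])/d[2]
def cloud(c):
    v,u=np.mgrid[:400,:640]; d=c['depth']
    p=np.stack([(u-c['cx'])/c['fx']*d,-(v-c['cy'])/c['fy']*d,-d],-1)
    return p@np.array(c['rotation']).T+np.array(c['xyz'])
def save(img,f): cv2.imwrite('pics/'+f,cv2.cvtColor(img,cv2.COLOR_RGB2BGR))
E
python3 - <<'E'
from h import *
for n in('top','side'):
    c=cap(n); print({k:c[k] for k in c if k not in('pixels','depth')}); save(c['pixels'],n+'0.png')
print(state(),tcp_to_grasp)
E
```

```text
{'fx': 414.5941859316164, 'fy': 414.5941859316164, 'cx': 322.1040144756732, 'cy': 201.3355671076455, 'xyz': array([0.34514985, 0.03679559, 1.12990682]), 'rotation': array([[ 0.00625995,  0.98814887, -0.15337084],
       [-0.99995243,  0.00503854, -0.00835114],
       [-0.0074794 ,  0.15341583,  0.98813341]])}
{'fx': 438.72579784337915, 'fy': 438.72579784337915, 'cx': 315.9440674734304, 'cy': 197.4001906332685, 'xyz': array([-0.29120132, -0.83702498,  0.91324406]), 'rotation': array([[ 0.73569739,  0.37688298, -0.56276866],
       [-0.67727719,  0.41757684, -0.60574351],
       [ 0.00670474,  0.8267943 ,  0.56246443]])}
{'t': 0.1, 'qpos': array([-1.37330445e+00,  3.81137965e-01,  1.29815022e+00,  3.23815370e-05,
        1.46358792e+00, -2.15318467e-01]), 'qvel': array([ 0.00181152, -0.00082647, -0.00207027, -0.00019868,  0.00015546,
       -0.00157928]), 'joint_torque': array([ 5.04367403e-03, -4.49220085e+01, -2.31657529e+01, -1.09415453e-04,
        3.66282533e-03,  9.55194537e-06]), 'tool_pos': array([ 0.22059768, -0.50354757,  0.23078022]), 'orientation': array([[ 9.15998403e-01,  4.01181849e-01, -2.20256261e-04],
       [ 4.01181793e-01, -9.15997581e-01,  1.26481707e-03],
       [ 3.05667447e-04, -1.24693321e-03, -9.99999176e-01]]), 'ft_force': array([0.72942133, 1.21926787, 0.3195045 ]), 'wrist_torque': array([ 0.01426914,  0.01754572, -0.01571822]), 'grasp_force': 0.0, 'grip_width': 0.08521871519558022} 0.0187
```

View pics/top0.png

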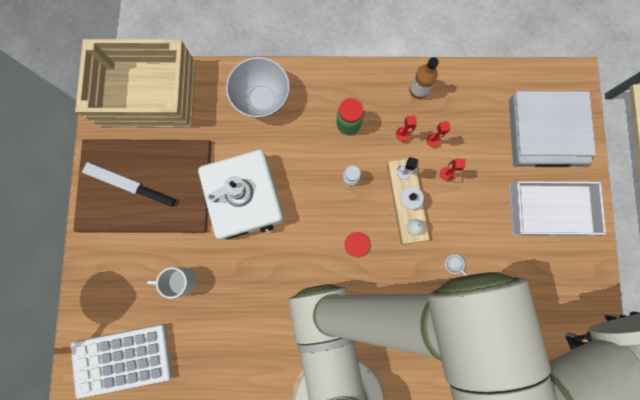

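View pics/side0.png

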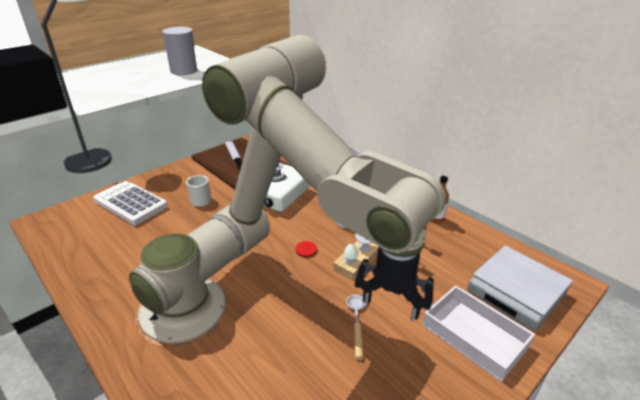

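The top view shows the mixer at about (238,195) with its cover and hinge, and the rack at (410,200). The candidates for the beater are:
- black square grip in the rack's far hole, (411,164)
- red look-alikes at (405,128), (438,134) and (452,169)
- disc tool, (411,197)
- cone tool, (416,227)

I choose the one at (411,164). The side view is mostly blocked by the arm.

```bash
python3 - <<'E'
from h import *
c=load('top');p=c['pixels']
a=cv2.resize(p[145:245,190:290],(400,400),interpolation=cv2.INTER_CUBIC)
b=cv2.resize(p[150:250,370:470],(400,400),interpolation=cv2.INTER_CUBIC)
save(np.hstack([a,b]),'crop1.png')
P=cloud(c)
np.set_printoptions(precision=3,suppress=True,linewidth=200)
hsv=cv2.cvtColor(p,cv2.COLOR_RGB2HSV)
# mixer top: z ~ .078
m=(abs(P[...,2]-.078)<.008)&(P[...,0]>.3); m[:, :190]=0; m[:,300:]=0
m=m.astype(np.uint8)
n,l,s,ce=cv2.connectedComponentsWithStats(m)
k=1+s[1:,4].argmax(); cn,_=cv2.findContours((l==k).astype(np.uint8),0,2)
pts=np.array([onz(c,u,v,.078)[:2] for u,v in np.vstack(cn)[:,0]]).astype(np.float32)
print('mixer',cv2.minAreaRect(pts))
# rack top z~.03
m=(abs(P[...,2]-.03)<.006); m[:, :380]=0; m[:,440:]=0;m[:145]=0;m[250:]=0
m=m.astype(np.uint8);n,l,s,ce=cv2.connectedComponentsWithStats(m)
k=1+s[1:,4].argmax(); cn,_=cv2.findContours((l==k).astype(np.uint8),0,2)
pts=np.array([onz(c,u,v,.03)[:2] for u,v in np.vstack(cn)[:,0]]).astype(np.float32)
r=cv2.minAreaRect(pts);print('rack',r,cv2.boxPoints(r))
# black grip: dark pixels
g=(p.max(-1)<60);g[:150]=0;g[180:]=0;g[:,:395]=0;g[:,425:]=0
v,u=np.nonzero(g);q=P[v,u];print('grip px',u.mean(),v.mean(),len(u));print(np.c_[u,v,q])
# around coupling
print('sock z');print((P[165:215,205:265,2]*1000).astype(int)[::2,::2])
E
```

```text
mixer ((0.5290307402610779, 0.25801801681518555), (0.19644245505332947, 0.17737992107868195), 16.93962860107422)
rack ((0.5205180048942566, -0.1847509890794754), (0.22484026849269867, 0.07134490460157394), 8.62964153289795) [[ 0.404 -0.166]
 [ 0.415 -0.237]
 [ 0.637 -0.203]
 [ 0.626 -0.133]]
grip px 411.12631578947367 163.56842105263158 95
[[410.    158.      0.605  -0.168   0.149]
 [411.    158.      0.604  -0.17    0.152]
 [409.    159.      0.603  -0.166   0.146]
 [410.    159.      0.601  -0.167   0.154]
 [411.    159.      0.601  -0.169   0.153]
 [412.    159.      0.603  -0.173   0.149]
 [413.    159.      0.602  -0.174   0.152]
 [414.    159.      0.602  -0.177   0.152]
 [415.    159.      0.602  -0.179   0.152]
 [408.    160.      0.6    -0.163   0.15 ]
 [409.    160.      0.599  -0.165   0.151]
 [410.    160.      0.599  -0.167   0.154]
 [411.    160.      0.6    -0.17    0.149]
 [412.    160.      0.6    -0.173   0.149]
 [413.    160.      0.6    -0.175   0.151]
 [414.    160.      0.599  -0.177   0.151]
 [415.    160.      0.6    -0.179   0.151]
 [416.    160.      0.6    
[... 6460 characters left out ...]
6   77   81   85   89   86   87   80   82   78   77   79   80   77   76   77   78   78]
 [  16   17   73   77   78   78   77   79   81   78   77   76   79   74   78   80   79   77   74   75   78   77   78   76   77   78   74   79   79   78]
 [  19   15   77   75   73   78   78   78   78   78   80   79   75   78   79   78   76   79   78   77   77   83   79   75   76   81   79   74   72   75]
 [  19   14   71   79   79   77   75   76   78   78   81   80   76   79   75   81   82   78   76   80   76   77   75   80   77   77   77   77   80   76]
 [  21   14    0   75   77   76   76   78   77   80   80   77   77   79   80   77   74   79   79   79   74   75   76   78   75   81   77   82   76   77]]
```

View pics/crop1.png

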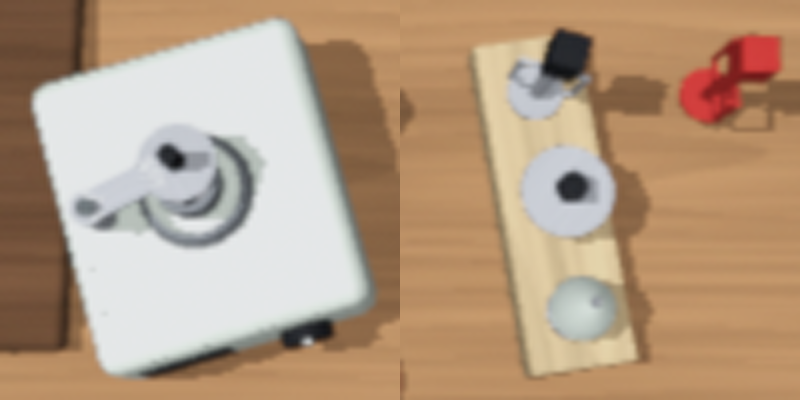

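The close crop confirms the choice: the black square grip (crop 567,55) sits above a wire frame in the rack's far hole, and the red look-alike stands outside the rack. On the mixer, the knob top is at crop (171,156) and the hinge at (88,208).

```bash
cat >> h.py <<'E'
np.set_printoptions(precision=4,suppress=True,linewidth=160)
def go(target,yaw=None):
    """print shift in tool units to TCP target; yaw = world direction angle (deg) wanted for tool y (mod 180)"""
    s=state();R=s['orientation'];d=R.T@(np.array(target)-s['tool_pos'])/.025
    y=np.degrees(np.arctan2(R[1,1],R[0,1]))
    print('tcp',s['tool_pos'],'yaw_y',round(y,2),'q6',round(s['qpos'][5],3),'units',d)
    if yaw is not None: print('turn units', -(((yaw-y+90)%180)-90)/6, '(do shift first, then turn)')
E
python3 - <<'E'
from h import *
c=load('top');p=c['pixels'];P=cloud(c)
# knob top
g=(P[...,2]>.138)&(P[...,2]<.16);g[:165]=0;g[205:]=0;g[:,:215]=0;g[:,260:]=0
v,u=np.nonzero(g);print('knob top',len(u),onz(c,u.mean(),v.mean(),.147))
# cover disc+arm at z .119
g=(abs(P[...,2]-.119)<.006);g[:165]=0;g[205:]=0;g[:,:205]=0;g[:,262:]=0
v,u=np.nonzero(g);q=np.array([onz(c,a,b,.119)[:2] for a,b in zip(u,v)])
k=onz(c,232.8,184,.147)[:2];print('hinge guess',onz(c,212,197,.119),'farthest',q[np.argsort(-np.hypot(*(q-k).T))[:6]])
# base ring
print('ring c',onz(c,240.7,192.5,.088), [onz(c,a,192.5,.088)[:2] for a in(225.5,253.5)])
# beater grip top
g=(P[...,2]>.142)&(P[...,2]<.165);g[:150]=0;g[180:]=0;g[:,:395]=0;g[:,425:]=0
v,u=np.nonzero(g);q=np.array([onz(c,a,b,.151)[:2] for a,b in zip(u,v)]).astype(np.float32)
print('grip',len(u),q.mean(0),cv2.minAreaRect(q))
cl=(P[...,2]>.02)&(P[...,2]<.05)
go([.5,.2,.3])
E
```

```text
knob top 30 [0.5405 0.2638 0.147 ]
hinge guess [0.5115 0.3181 0.119 ] farthest [[0.5115 0.3305]
 [0.5065 0.3278]
 [0.509  0.3279]
 [0.504  0.3252]
 [0.5115 0.328 ]
 [0.5065 0.3253]]
ring c [0.5287 0.2538 0.088 ] [array([0.5285, 0.2927]), array([0.5288, 0.221 ])]
grip 102 [ 0.5933 -0.1726] ((0.5931248664855957, -0.1728065013885498), (0.02449599839746952, 0.02558317594230175), 75.00225067138672)
tcp [ 0.2206 -0.5035  0.2308] yaw_y -66.35 q6 -0.215 units [ 21.5281 -21.2977  -2.7357]
```

step_arm(rows=[0.9,-0.8,0,0,0.9,-0.8,0,0,0.9,-0.8,0,0,0.9,-0.8,0,0,0.9,-0.8,0,0], gripper=50, newtons=25)

```text
t: 0.6
tool_pos: [0.2839, -0.3657, 0.2311]
orientation: [[0.916, 0.401, -0.0], [0.401, -0.916, 0.001], [0.0, -0.001, -1.0]]
ft_force: [0.1, -0.4, -1.1]
grip_width: 0.0499
grasp_force: 0.0
```

step_arm(rows=[0.9,-0.8,0,0,0.9,-0.8,0,0,0.9,-0.8,0,0,0.9,-0.8,0,0,0.9,-0.8,0,0])

```text
t: 1.1
tool_pos: [0.3467, -0.2291, 0.2312]
orientation: [[0.916, 0.401, -0.0], [0.401, -0.916, 0.0], [-0.0, -0.0, -1.0]]
ft_force: [-0.4, -0.2, -0.8]
grip_width: 0.0501
grasp_force: 0.0
```

step_arm(rows=[0.9,-0.8,0,0,0.9,-0.8,0,0,0.9,-0.8,0,0,0.9,-0.8,0,0,0.9,-0.8,0,0])

```text
t: 1.6
tool_pos: [0.4097, -0.0923, 0.2312]
orientation: [[0.916, 0.401, -0.0], [0.401, -0.916, 0.0], [-0.0, -0.0, -1.0]]
ft_force: [0.5, 0.1, -0.8]
grip_width: 0.05
grasp_force: 0.0
```

step_arm(rows=[0.9,-0.9,0,0,0.9,-0.9,0,0,0.9,-0.9,0,0,0.9,-0.9,0,0,0.9,-0.9,0,0])

```text
t: 2.1
tool_pos: [0.4675, 0.056, 0.2311]
orientation: [[0.916, 0.401, -0.001], [0.401, -0.916, 0.0], [-0.0, -0.0, -1.0]]
ft_force: [0.4, -0.2, 0.3]
grip_width: 0.0501
grasp_force: 0.0
```

```bash
python3 - <<'E'
from h import *
print(state()['t']);go([.5405,.2638,.20],-30)
E
```

```text
2.1
tcp [0.4675 0.056  0.2311] yaw_y -66.34 q6 1.025 units [ 6.0109 -6.4427  1.2434]
turn units -6.057368570286805 (do shift first, then turn)
```

step_arm(rows=[0.9,-0.9,0,0,0.9,-0.9,0,0,0.9,-0.9,0,0,0.9,-0.9,0,0,0.9,-0.9,0,0])

```text
t: 2.6
tool_pos: [0.5254, 0.2041, 0.2309]
orientation: [[0.916, 0.401, -0.001], [0.401, -0.916, -0.0], [-0.001, -0.0, -1.0]]
ft_force: [0.1, -0.6, 0.8]
grip_width: 0.0502
grasp_force: 0.0
```

step_arm(rows=[0.7,-0.9,0.3,0,0.8,-1,0.3,0,0,0,0.3,-1,0,0,0.3,-1,0,0,0,-1])

```text
t: 3.1
tool_pos: [0.54, 0.2615, 0.1997]
orientation: [[0.744, 0.668, -0.003], [0.668, -0.744, -0.001], [-0.003, -0.001, -1.0]]
ft_force: [0.6, -0.0, 0.1]
grip_width: 0.0498
grasp_force: 0.0
```

step_arm(rows=[0,0,0,-1,0,0,0,-1,0,0,0,-1,0,0,0,0,0,0,0,0])

```text
t: 3.6
tool_pos: [0.5405, 0.2613, 0.2011]
orientation: [[0.508, 0.862, -0.001], [0.862, -0.508, -0.0], [-0.0, -0.0, -1.0]]
ft_force: [-0.9, 0.3, 0.1]
grip_width: 0.0501
grasp_force: 0.0
```

```bash
python3 - <<'E'
from h import *
go([.5405,.2638,.126],-30)
E
```

```text
tcp [0.5405 0.2613 0.2011] yaw_y -30.51 q6 0.786 units [ 0.0884 -0.0493  3.003 ]
turn units -0.08498566282663944 (do shift first, then turn)
```

step_arm(rows=[0.1,-0.05,0.8,0,0,0,0.8,0,0,0,0.8,0,0,0,0.5,0,0,0,0,0])

```text
t: 4.1
tool_pos: [0.5401, 0.2639, 0.1272]
orientation: [[0.506, 0.862, -0.003], [0.862, -0.506, -0.001], [-0.002, -0.002, -1.0]]
ft_force: [1.0, 0.0, 0.2]
grip_width: 0.0499
grasp_force: 0.0
```

step_arm(rows=[0,0,0,0,0,0,0,0,0,0,0,0,0,0,0,0,0,0,0,0], gripper=8, newtons=20)

```text
t: 4.6
tool_pos: [0.5407, 0.2654, 0.13]
orientation: [[0.505, 0.863, 0.001], [0.863, -0.505, 0.003], [0.003, -0.0, -1.0]]
ft_force: [-1.7, 5.4, 3.0]
grip_width: 0.013
grasp_force: 20.3
```

```bash
python3 - <<'E'
from h import *
s=state();R=s['orientation'];print(s['tool_pos'],s['grip_width'],s['grasp_force'],s['ft_force'])
h=np.array([.5108,.318]);k=s['tool_pos'][:2]; r=k-h;print(np.hypot(*r),np.degrees(np.arctan2(r[1],r[0])))
a0=np.arctan2(r[1],r[0]);L=np.hypot(*r);prev=k
for i in range(1,11):
    a=a0+np.radians(7)*i; n=h+L*np.array([np.cos(a),np.sin(a)])
    print(i,n,(R[:2,:2].T@(n-prev))/.025);prev=n
E
```

```text
[0.5407 0.2654 0.13  ] 0.01302158813059964 20.341200828552246 [-1.7248  5.4468  2.964 ]
0.06054822088213284 -60.40514371160251
1 [0.5469 0.2694] [0.2645 0.1322]
2 [0.5526 0.2741] [0.2786 0.099 ]
3 [0.5576 0.2796] [0.2886 0.0643]
4 [0.5619 0.2856] [0.2943 0.0287]
5 [0.5655 0.292 ] [ 0.2956 -0.0074]
6 [0.5683 0.2989] [ 0.2925 -0.0434]
7 [0.5702 0.306 ] [ 0.285  -0.0787]
8 [0.5712 0.3133] [ 0.2733 -0.1129]
9 [0.5713 0.3207] [ 0.2575 -0.1453]
10 [0.5705 0.3281] [ 0.2379 -0.1756]
```

step_arm(rows=[0.26,0.13,0,0,0.28,0.1,0,0,0.29,0.06,0,0,0.29,0.03,0,0,0.3,0,0,0])

```text
t: 5.1
tool_pos: [0.5655, 0.2911, 0.1297]
orientation: [[0.505, 0.863, -0.001], [0.863, -0.505, -0.0], [-0.0, -0.001, -1.0]]
ft_force: [-8.4, 0.6, 6.8]
grip_width: 0.0129
grasp_force: 21.0
```

step_arm(rows=[0.29,-0.04,0,0,0.28,-0.08,0,0,0.27,-0.11,0,0,0.26,-0.14,0,0,0.24,-0.17,0,0])

```text
t: 5.6
tool_pos: [0.5725, 0.3267, 0.1297]
orientation: [[0.506, 0.863, 0.004], [0.863, -0.506, 0.0], [0.002, 0.003, -1.0]]
ft_force: [4.4, -2.7, 4.3]
grip_width: 0.0129
grasp_force: 20.8
```

step_arm(rows=[0,0,0,0,0,0,0,0,0,0,0,0,0,0,0,0,0,0,0,0], gripper=50)

```text
t: 6.1
tool_pos: [0.5708, 0.3263, 0.1287]
orientation: [[0.505, 0.863, -0.0], [0.863, -0.505, -0.0], [-0.0, -0.0, -1.0]]
ft_force: [-0.9, -0.3, 0.4]
grip_width: 0.05
grasp_force: 0.0
```

step_arm(rows=[0,0,-0.8,0,0,0,-0.8,0,0,0,-0.8,0,0,0,-0.8,0,0,0,-0.8,0], gripper=50)

```text
t: 6.6
tool_pos: [0.5708, 0.3263, 0.2296]
orientation: [[0.505, 0.863, -0.0], [0.863, -0.505, -0.0], [-0.0, -0.0, -1.0]]
ft_force: [-0.0, -0.5, 0.4]
grip_width: 0.0502
grasp_force: 0.0
```

```bash
python3 - <<'E'
from h import *
print(state()['t']);go([.5933,-.1726,.22],-15)
E
```

```text
6.6
tcp [0.5708 0.3263 0.2296] yaw_y -30.36 q6 0.869 units [-16.764   10.8634   0.3858]
turn units -2.55956250467352 (do shift first, then turn)
```

step_arm(rows=[-0.84,0.54,0,0,-0.84,0.54,0,0,-0.84,0.54,0,0,-0.84,0.54,0,0,-0.84,0.54,0,0])

```text
t: 7.1
tool_pos: [0.5759, 0.2006, 0.2289]
orientation: [[0.505, 0.863, -0.0], [0.863, -0.505, 0.0], [-0.0, -0.0, -1.0]]
ft_force: [0.3, 0.9, -0.4]
grip_width: 0.0498
grasp_force: 0.0
```

step_arm(rows=[-0.84,0.54,0,0,-0.84,0.54,0,0,-0.84,0.54,0,0,-0.84,0.54,0,0,-0.84,0.54,0,0])

```text
t: 7.6
tool_pos: [0.5811, 0.0759, 0.2289]
orientation: [[0.505, 0.863, 0.0], [0.863, -0.505, 0.0], [0.0, -0.0, -1.0]]
ft_force: [-0.2, -0.6, 0.2]
grip_width: 0.0498
grasp_force: 0.0
```

```bash
python3 - <<'E'
from h import *
c=cap('top');p=c['pixels']
a=cv2.resize(p[160:220,200:270],(700,600),interpolation=cv2.INTER_CUBIC);save(a,'sock.png')
c=cap('side');save(c['pixels'],'side1.png')
print(state()['t']);go([.5933,-.1726,.22],-15)
E
```

```text
7.7
tcp [0.5814 0.0745 0.2288] yaw_y -30.53 q6 0.459 units [-8.2706  5.4303  0.3578]
turn units -2.5890238911486207 (do shift first, then turn)
```

View pics/sock.png

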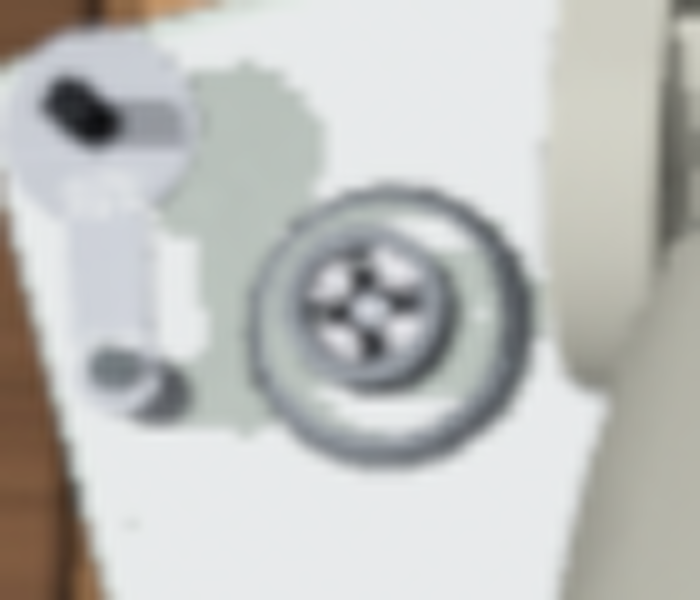

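View pics/side1.png

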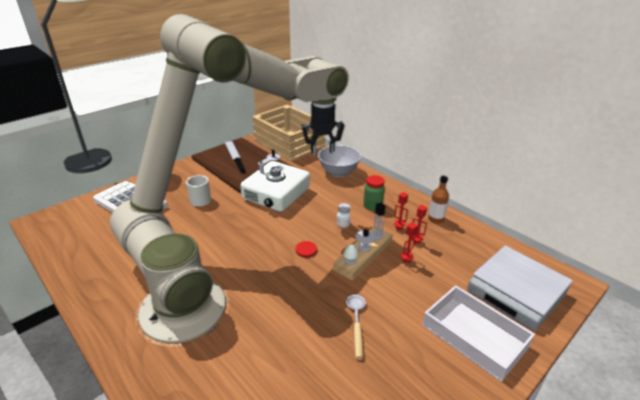

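The cover is now open: its disc is at crop (100,120) and the socket at crop (370,310), with dark slots at about (408,300), (325,313), (362,275) and (373,345). The side view shows the rack and beater grip (380,210) unobstructed.

```bash
python3 - <<'E'
from h import *
c=load('top');p=c['pixels'];P=cloud(c)
S=8;v0,v1,u0,u1=175,207,222,252
g=cv2.cvtColor(p,cv2.COLOR_RGB2GRAY)[v0:v1,u0:u1].astype(np.float32)
G=cv2.resize(g,None,fx=S,fy=S,interpolation=cv2.INTER_CUBIC)
vv,uu=np.mgrid[:G.shape[0],:G.shape[1]];uu=u0+(uu+.5)/S-.5;vv=v0+(vv+.5)/S-.5
# rim from depth
m=(P[...,2]>.104)&(P[...,2]<.12);m[:175]=0;m[207:]=0;m[:,:224]=0;m[:,250:]=0
v,u=np.nonzero(m);q=np.array([onz(c,a,b,.114)[:2] for a,b in zip(u,v)]);print('rim depth',len(u),q.mean(0),q.min(0),q.max(0),cv2.minEnclosingCircle(q.astype(np.float32)))
# dark slot blobs on plane .108
o,_=ray(c,0,0)
W=np.array([onz(c,a,b,.106)[:2] for a,b in zip(uu.ravel(),vv.ravel())]).reshape(*uu.shape,2)
cen=onz(c,236.9,190.9,.110)[:2]
def ph(cen):
    d=W-cen;r=np.hypot(d[...,0],d[...,1]);t=np.arctan2(d[...,1],d[...,0])
    k=(r>.006)&(r<.0125);w=G.mean()-G[k];z=(w*np.exp(4j*t[k])).sum();return abs(z),np.degrees(np.angle(z))/4
best=max((ph(cen+np.array([a,b])*.0005)+(cen+np.array([a,b])*.0005,) for a in range(-8,9) for b in range(-8,9)),key=lambda x:x[0]);print(best,ph(cen),cen)
k=(np.hypot(*np.moveaxis(W-best[2],-1,0))<.0125)&(G<105)
n,l,s,ce=cv2.connectedComponentsWithStats(k.astype(np.uint8))
B=[]
for i in range(1,n):
    if s[i,4]>30:
        w=W[l==i].mean(0);B.append(w);print(s[i,4],w)
E
```

```text
rim depth 167 [0.5298 0.2594] [0.5101 0.2378] [0.5507 0.2803] ((0.5298547744750977, 0.25900140404701233), 0.021424755454063416)
(np.float64(112571.06335243824), np.float64(9.864209049855415), array([0.5313, 0.2614])) (np.float64(50685.768866449405), np.float64(9.9425819692194)) [0.5288 0.2589]
225 [0.5381 0.2626]
223 [0.5326 0.2523]
195 [0.5297 0.2688]
262 [0.5219 0.2598]
```

step_arm(rows=[-0.82,0.54,0,0,-0.82,0.54,0,0,-0.82,0.54,0,0,-0.82,0.54,0,0,-0.82,0.54,0,0], gripper=60)

```text
t: 8.2
tool_pos: [0.5877, -0.0457, 0.2289]
orientation: [[0.505, 0.863, 0.0], [0.863, -0.505, 0.0], [0.0, -0.0, -1.0]]
ft_force: [0.7, -0.7, -0.8]
grip_width: 0.0601
grasp_force: 0.0
```

step_arm(rows=[-0.82,0.54,0,0,-0.82,0.54,0,0,-0.82,0.54,0,0,-0.82,0.54,0,0,-0.82,0.54,0,0])

```text
t: 8.7
tool_pos: [0.5944, -0.1683, 0.2288]
orientation: [[0.505, 0.863, 0.0], [0.863, -0.505, 0.0], [0.0, -0.0, -1.0]]
ft_force: [-0.3, -0.5, -0.3]
grip_width: 0.0599
grasp_force: 0.0
```

step_arm(rows=[0,0,0,-1,0,0,0,-1,0,0,0,-0.6,0,0,0,0,0,0,0,0])

```text
t: 9.2
tool_pos: [0.5943, -0.1676, 0.2288]
orientation: [[0.256, 0.967, 0.0], [0.967, -0.256, 0.0], [0.0, 0.0, -1.0]]
ft_force: [-0.3, -0.5, -0.6]
grip_width: 0.0597
grasp_force: 0.0
```

```bash
python3 - <<'E'
from h import *
go([.5933,-.1726,.118],-15)
E
```

```text
tcp [ 0.5943 -0.1676  0.2288] yaw_y -14.83 q6 -0.208 units [-0.2042  0.0114  4.4337]
turn units 0.02874471427722843 (do shift first, then turn)
```

step_arm(rows=[-0.2,0,0.9,0,0,0,0.9,0,0,0,0.9,0,0,0,0.9,0,0,0,0.9,0])

```text
t: 9.7
tool_pos: [0.593, -0.1726, 0.1155]
orientation: [[0.256, 0.967, 0.0], [0.967, -0.256, -0.0], [0.0, 0.0, -1.0]]
ft_force: [0.3, -0.4, -1.2]
grip_width: 0.06
grasp_force: 0.0
```

step_arm(rows=[0,0,0,0,0,0,0,0,0,0,0,0,0,0,0,0,0,0,0,0], gripper=15, newtons=60)

```text
t: 10.2
tool_pos: [0.5935, -0.1731, 0.1177]
orientation: [[0.255, 0.967, 0.002], [0.967, -0.255, -0.001], [-0.0, 0.003, -1.0]]
ft_force: [-0.1, -0.0, 6.2]
grip_width: 0.0229
grasp_force: 59.5
```

step_arm(rows=[0,0,-0.5,0,0,0,-0.8,0,0,0,-1,0,0,0,-1,0,0,0,-1,0])

```text
t: 10.7
tool_pos: [0.5926, -0.1728, 0.2256]
orientation: [[0.255, 0.967, -0.0], [0.967, -0.255, -0.0], [-0.0, -0.0, -1.0]]
ft_force: [-0.3, -0.2, -1.7]
grip_width: 0.0234
grasp_force: 58.9
```

step_arm(rows=[0,0,-1,0,0,0,-0.7,0,0,0,0,0,0,0,0,0,0,0,0,0])

```text
t: 11.2
tool_pos: [0.5925, -0.1728, 0.265]
orientation: [[0.255, 0.967, -0.002], [0.967, -0.255, 0.001], [0.001, -0.003, -1.0]]
ft_force: [-0.3, 0.1, -1.8]
grip_width: 0.0232
grasp_force: 59.0
```

```bash
python3 - <<'E'
from h import *
go([.5297,.259,.270],10)
c=cap('top');s=cap('side');
a=cv2.resize(c['pixels'][110:250,360:500],(400,400),interpolation=cv2.INTER_CUBIC)
b=cv2.resize(s['pixels'][110:290,300:480],(400,400),interpolation=cv2.INTER_CUBIC)
save(np.hstack([a,b]),'lift.png')
E
```

```text
tcp [ 0.5925 -0.1728  0.265 ] yaw_y -14.75 q6 -0.218 units [16.0616 -6.8266 -0.1739]
turn units -4.125610417438156 (do shift first, then turn)
```

View pics/lift.png

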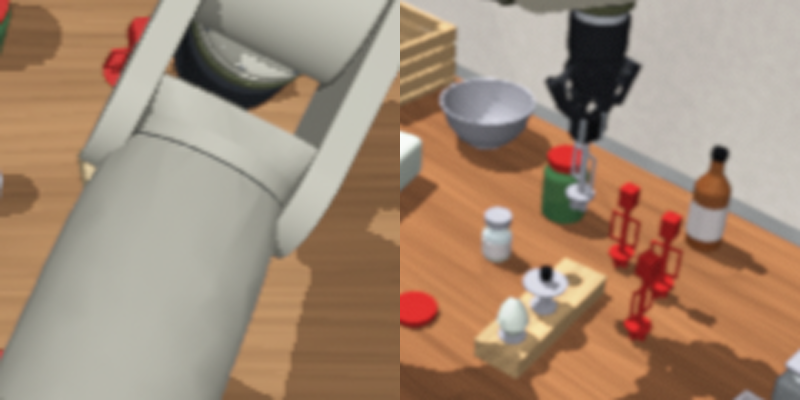

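The beater is lifted clear of the rack and hangs upright in the side view, with its foot at about (580,195) in the right half. The other two attachments are still in place.

step_arm(rows=[0.8,-0.34,0,0,0.8,-0.34,0,0,0.8,-0.34,0,0,0.8,-0.34,0,0,0.8,-0.34,0,0])

```text
t: 11.8
tool_pos: [0.5767, -0.0636, 0.266]
orientation: [[0.254, 0.967, -0.001], [0.967, -0.254, 0.001], [0.0, -0.001, -1.0]]
ft_force: [0.2, -0.5, -1.2]
grip_width: 0.0232
grasp_force: 58.9
```

step_arm(rows=[0.8,-0.34,0,0,0.8,-0.34,0,0,0.8,-0.34,0,0,0.8,-0.34,0,0,0.8,-0.34,0,0])

```text
t: 12.3
tool_pos: [0.5608, 0.0439, 0.266]
orientation: [[0.254, 0.967, -0.001], [0.967, -0.254, 0.0], [0.0, -0.001, -1.0]]
ft_force: [1.3, 0.2, -2.0]
grip_width: 0.0229
grasp_force: 58.9
```

step_arm(rows=[0.8,-0.34,0,0,0.8,-0.34,0,0,0.8,-0.34,0,0,0.8,-0.34,0,0,0.8,-0.34,0,0])

```text
t: 12.8
tool_pos: [0.545, 0.1513, 0.266]
orientation: [[0.254, 0.967, -0.001], [0.967, -0.254, 0.0], [-0.0, -0.001, -1.0]]
ft_force: [0.6, 0.8, -2.0]
grip_width: 0.0229
grasp_force: 58.9
```

step_arm(rows=[0.8,-0.34,0,0,0.8,-0.34,0,0,0.8,-0.34,0,0,0.8,-0.34,0,0,0.8,-0.34,0,0])

```text
t: 13.3
tool_pos: [0.5293, 0.2587, 0.266]
orientation: [[0.254, 0.967, -0.001], [0.967, -0.254, -0.0], [-0.0, -0.001, -1.0]]
ft_force: [0.8, -0.0, -1.0]
grip_width: 0.0235
grasp_force: 58.9
```

step_arm(rows=[0,0,0,-1,0,0,0,-1,0,0,0,-1,0,0,0,-1,0,0,0,-0.1])

```text
t: 13.8
tool_pos: [0.5296, 0.2577, 0.266]
orientation: [[-0.173, 0.985, -0.001], [0.985, 0.173, -0.0], [0.0, -0.001, -1.0]]
ft_force: [-0.7, 0.7, -1.1]
grip_width: 0.0234
grasp_force: 59.0
```

```bash
python3 - <<'E'
from h import *
go([.5297,.259,.242],9.9)
E
```

```text
tcp [0.5296 0.2577 0.266 ] yaw_y 9.96 q6 0.078 units [0.0495 0.0133 0.9608]
turn units 0.01009132866745214 (do shift first, then turn)
```

step_arm(rows=[0.05,0,0.6,0,0,0,0.6,0,0,0,0,0,0,0,0,0])

```text
t: 14.2
tool_pos: [0.5299, 0.2586, 0.2366]
orientation: [[-0.17, 0.985, -0.0], [0.985, 0.17, -0.0], [0.0, -0.0, -1.0]]
ft_force: [-0.1, -0.5, -1.4]
grip_width: 0.023
grasp_force: 58.8
```

```bash
python3 - <<'E'
from h import *
go([.5297,.259,.202],9.9)
s=cap('side')
def pr(c,P):
    q=np.array(c['rotation']).T@(np.array(P)-c['xyz']);return c['cx']+c['fx']*q[0]/-q[2],c['cy']+c['fy']*q[1]/q[2]
print('rim expected',pr(s,[.5297,.259,.114]),'collar expected',pr(s,[.5297,.259,.149]),'mm/px',1000/pr(s,[.5297,.259,.114])[0]*0+1000*np.linalg.norm(np.array(s['xyz'])-[.53,.26,.11])/s['fx'])
u,v=map(int,pr(s,[.5297,.259,.13]));print(u,v)
save(cv2.resize(s['pixels'][v-30:v+30,u-30:u+30],(600,600),interpolation=cv2.INTER_CUBIC),'above.png')
E
```

```text
tcp [0.5299 0.2586 0.2366] yaw_y 9.79 q6 0.083 units [ 0.0164 -0.0067  1.3844]
turn units -0.01862862176963631 (do shift first, then turn)
rim expected (np.float64(275.9164258961997), np.float64(167.81233221244574)) collar expected (np.float64(275.4760971884133), np.float64(159.27737885607849)) mm/px 3.6205003133532485
275 163
```

View pics/above.png

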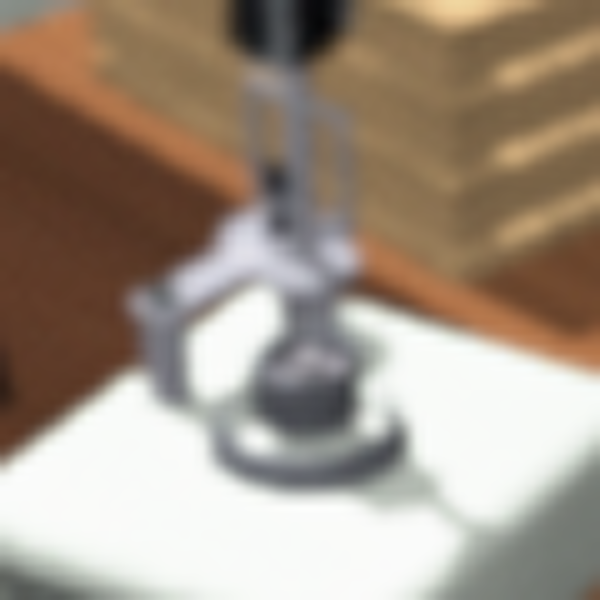

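The side view shows the beater upright above the socket, with its foot at crop (312,320) and the cup at (305,390). Any sideways offset is within about 2 mm, so I'll measure it from intensity profiles.

```bash
python3 - <<'E'
from h import *
s=load('side');g=cv2.cvtColor(s['pixels'],cv2.COLOR_RGB2GRAY)
print('cols',list(range(266,288)))
for v in range(143,177): print(v,g[v,266:288])
E
```

```text
cols [266, 267, 268, 269, 270, 271, 272, 273, 274, 275, 276, 277, 278, 279, 280, 281, 282, 283, 284, 285, 286, 287]
143 [121 121 120 118 116 118 124 126 124 120 120 122 121 119 118 121 119 119 117 115 113 116]
144 [128 124 121 118 115 115 121 122 121 117 118 120 121 121 120 120 119 120 118 118 114 113]
145 [132 128 126 120 115 116 119 123 120 113 113 118 121 123 123 124 122 121 119 118 116 115]
146 [128 127 127 123 116 117 119 122 120 116 114 116 119 122 126 130 127 124 122 121 116 116]
147 [126 122 122 120 116 115 119 123 120 114 112 116 116 116 120 126 127 128 126 124 120 118]
148 [128 123 122 117 112 108 111 115 118 113 112 114 115 114 114 119 120 123 124 123 123 122]
149 [129 128 127 121 108  91  86  98 112 115 115 115 116 113 113 116 118 117 119 121 125 126]
150 [120 127 130 127 110  82  62  81 105 113 118 120 118 114 114 117 119 119 116 117 120 126]
151 [ 98 111 123 125 113  84  60  75 101 113 118 122 123 118 117 117 118 120 119 118 116 120]
152 [ 75  90 107 118 117 101  83  88 106 112 115 122 123 119 117 120 122 119 121 119 118 117]
153 [ 65  77  98 121 135 126 104 100 112 116
[... 1511 characters left out ...]
7 152 136 121 149 187 220 241 248 250 250]
170 [250 249 245 217 159 129 136 143 143 132 119 120 124 109 117 172 214 236 246 249 250 250]
171 [247 242 229 184 131 107 113 121 119 105  96  91  84  78 125 199 235 241 247 249 250 250]
172 [228 209 185 152 113  87  85  88  86  82  77  75  69  67 121 201 234 235 239 247 249 250]
173 [187 174 165 148 113  84  76  76  77  75  73  70  64  68 116 192 227 223 224 240 249 250]
174 [169 167 170 162 134 101  81  74  74  74  71  69  65  80 137 206 229 209 191 224 246 249]
175 [166 163 179 195 191 158 115  87  79  80  77  78  84 104 157 215 229 196 156 187 237 249]
176 [166 151 182 222 236 219 173 130 110 106 108 113 122 135 158 183 186 154 114 153 230 248]
```

step_arm(rows=[0.06,-0.05,0,0,0,0,0.25,0,0,0,0.25,0,0,0,0.25,0,0,0,0,0])

```text
t: 14.75
tool_pos: [0.5282, 0.2595, 0.2163]
orientation: [[-0.171, 0.985, -0.002], [0.985, 0.171, -0.001], [-0.0, -0.002, -1.0]]
ft_force: [0.5, 0.0, -2.3]
grip_width: 0.0234
grasp_force: 59.0
```

```bash
python3 - <<'E'
from h import *
s=cap('side');g=cv2.cvtColor(s['pixels'],cv2.COLOR_RGB2GRAY);st=state();print(st['tool_pos'],st['ft_force'],st['wrist_torque'])
print('cols',list(range(266,288)))
for v in range(158,177): print(v,g[v,266:288])
save(cv2.resize(s['pixels'][143:183,255:295],(600,600),interpolation=cv2.INTER_CUBIC),'in1.png')
E
```

```text
[0.5285 0.2596 0.2169] [-0.3629 -0.0684 -1.2379] [-0.0076  0.0036 -0.0424]
cols [266, 267, 268, 269, 270, 271, 272, 273, 274, 275, 276, 277, 278, 279, 280, 281, 282, 283, 284, 285, 286, 287]
158 [168 201 215 203 176 158 153 145 130 121 129 140 135 124 123 128 131 131 129 124 122 123]
159 [202 213 214 202 177 158 148 139 126 122 130 126 117 110 112 118 126 131 131 130 125 123]
160 [212 207 193 176 158 148 142 133 123 121 129 128 116 104  94  96 107 118 124 130 129 128]
161 [194 177 160 162 175 186 176 153 128 126 142 157 148 121  92  80  83  95 107 118 126 131]
162 [155 150 173 204 224 223 203 168 137 133 161 187 187 160 125 100  89  83  84  95 110 122]
163 [143 188 227 238 235 224 200 173 146 133 155 187 200 192 182 174 157 129 106  94  95 106]
164 [195 235 246 244 233 216 202 187 168 147 145 167 186 195 213 229 226 209 186 162 135 117]
165 [240 248 249 244 228 206 198 196 189 170 153 147 148 158 189 225 238 241 241 234 214 190]
166 [249 250 250 246 230 191 176 180 181 172 156 134 117 122 155 192 217 236 246 249 247 243]
167 [251 250 250 247 230 177 143 140 143 143 134 116 100 108 13
[... 176 characters left out ...]
2  96  89 108 151 185 220 241 249 250 250]
170 [250 249 245 218 158 121 108  98  95  98 100  95  86  81 111 170 215 236 247 249 250 250]
171 [247 243 229 184 130 101  94  89  88  87  88  82  74  73 125 200 234 241 246 249 250 250]
172 [228 209 185 152 112  87  78  80  79  80  77  74  67  68 122 202 234 235 239 247 249 250]
173 [187 175 164 148 114  84  75  75  76  76  73  70  65  67 117 191 227 224 223 240 248 250]
174 [169 165 170 162 135 101  81  76  75  75  72  69  67  78 137 207 230 208 191 224 245 250]
175 [164 161 178 196 190 158 115  88  81  79  78  79  86 103 157 215 228 197 156 188 237 249]
176 [166 152 183 222 236 220 173 128 110 105 106 114 124 134 158 183 186 154 114 154 229 248]
```

View pics/in1.png

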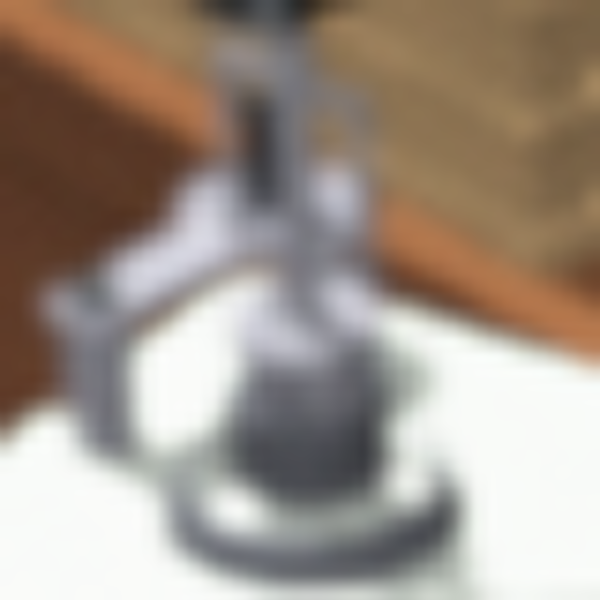

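The foot is inside the cup, with the collar centred over it at u≈275.2 against about 275.0 for the cup, and no contact force. I'll lower it gently.

step_arm(rows=[0,0,0.08,0,0,0,0.08,0,0,0,0.08,0,0,0,0,0])

```text
t: 15.2
tool_pos: [0.5287, 0.2597, 0.2117]
orientation: [[-0.171, 0.985, 0.0], [0.985, 0.171, 0.0], [0.0, 0.0, -1.0]]
ft_force: [0.1, 0.8, -1.1]
grip_width: 0.0231
grasp_force: 59.1
```

step_arm(rows=[0,0,0.08,0,0,0,0.08,0,0,0,0,0])

```text
t: 15.5
tool_pos: [0.5288, 0.2597, 0.2079]
orientation: [[-0.171, 0.985, 0.001], [0.985, 0.171, 0.0], [0.0, 0.001, -1.0]]
ft_force: [-1.2, 0.6, 4.1]
grip_width: 0.0231
grasp_force: 59.9
```

step_arm(rows=[0,0,0.08,0,0,0,0.08,0,0,0,0,0])

```text
t: 15.8
tool_pos: [0.5288, 0.2597, 0.2042]
orientation: [[-0.171, 0.985, 0.001], [0.985, 0.171, 0.0], [0.0, 0.001, -1.0]]
ft_force: [-2.2, 0.3, 6.2]
grip_width: 0.0232
grasp_force: 60.3
```

step_arm(rows=[0,0,0.08,0,0,0,0,0])

```text
t: 16.0
tool_pos: [0.5288, 0.2597, 0.2024]
orientation: [[-0.171, 0.985, 0.001], [0.985, 0.171, 0.0], [0.0, 0.001, -1.0]]
ft_force: [-0.9, -0.5, 8.1]
grip_width: 0.0236
grasp_force: 60.4
```

step_arm(rows=[0,0,0.06,0,0,0,0,0])

```text
t: 16.2
tool_pos: [0.5289, 0.2598, 0.2016]
orientation: [[-0.171, 0.985, 0.002], [0.985, 0.171, 0.001], [0.0, 0.002, -1.0]]
ft_force: [-2.6, 0.1, 11.5]
grip_width: 0.0233
grasp_force: 60.9
```

step_arm(rows=[0,0,0.04,0,0,0,0,0])

```text
t: 16.4
tool_pos: [0.5289, 0.2598, 0.2016]
orientation: [[-0.171, 0.985, 0.003], [0.985, 0.171, 0.001], [0.0, 0.003, -1.0]]
ft_force: [-4.6, -1.1, 16.7]
grip_width: 0.0237
grasp_force: 61.7
```

step_arm(rows=[0,0,0.05,0,0,0,0,0,0,0,0,0,0,0,0,0], newtons=80)

```text
t: 16.8
tool_pos: [0.5289, 0.2598, 0.2016]
orientation: [[-0.171, 0.985, 0.005], [0.985, 0.171, 0.001], [0.0, 0.005, -1.0]]
ft_force: [-6.0, -1.1, 25.8]
grip_width: 0.0232
grasp_force: 77.8
```

```bash
python3 - <<'E'
from h import *
s=cap('side');st=state();print(st['t'],st['tool_pos'],st['ft_force'],st['wrist_torque'])
a=cv2.resize(s['pixels'][143:183,255:295],(400,400),interpolation=cv2.INTER_CUBIC)
b=cv2.resize(s['pixels'][120:280,260:420],(400,400),interpolation=cv2.INTER_CUBIC);save(np.hstack([a,b]),'home.png')
E
```

```text
16.85 [0.5289 0.2598 0.2016] [-6.4056 -2.0516 26.3648] [-0.3991  1.7808  0.0102]
```

View pics/home.png

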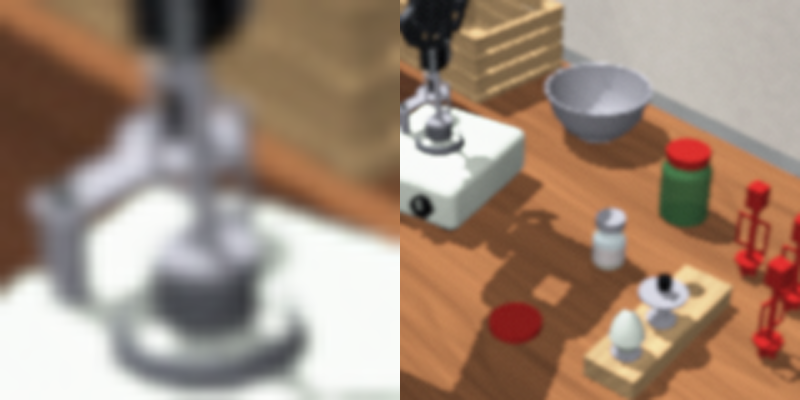

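The collar sits on the cup's rim at crop (205,255). The tool stopped descending at z=0.2016 while the force rose to 26 N, and everything else in view is undisturbed.

```bash
python3 -c "
from cell import *
print(finish_job())"
```

```text
the job is handed in; nothing more can be done
None
```

I swung the dust cover aside, seated the black-grip beater with its collar on the socket's rim, and handed the job in at about 17 s with the arm still gripping and pressing it down at about 26 N.

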